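Lock in the one filter left in a donated air purifier

TASK

The donated air purifier has three filter bays, each with a slotted quarter-turn lock in front of it, but only one bay still holds its filter. Take the key from its stand, put its blade in the slot of that bay's lock and turn it clockwise fully home; leave the locks of the empty bays open. Let go with the key left standing centred in the lock, and don't disturb the remote control or the mug.

Things in the scene. Friction and masses are not known exactly. Their poses are not given: they have to be found in the camera images.
- purifier: white air purifier lying face up, fixed, 280 (x) by 380 (y) by 90 mm high; origin at the centre of its underside. Its top has three filter bays side by side along y (120 by 96 mm, 45 mm deep), centred at x 15, y -112, 0 and 112 mm; before each, at x -90 and the same y, stands its slotted lock. One bay holds a filter, two are empty
- filter: the one filter cartridge, pleated paper in a cardboard frame, 116 (x) by 92 (y) by 43 mm, fixed in one of the three bays, almost filling it; origin at the centre of its underside. Its lock is the one 105 mm from it towards the purifier's -x side
- lock1 (a joint): angle of the quarter-turn lock before the right (-y) bay of the purifier: 0 = open (slot along the purifier's x), grows clockwise seen from above to 1.57 = home against its stop (slot along the purifier's y). All three start open (up to 0.4). Turning takes about 0.06 N m; it stays where it is left
- lock2 (a joint): angle of the quarter-turn lock before the middle bay of the purifier: 0 = open (slot along the purifier's x), grows clockwise seen from above to 1.57 = home against its stop (slot along the purifier's y). All three start open (up to 0.4). Turning takes about 0.06 N m; it stays where it is left
- lock3 (a joint): angle of the quarter-turn lock before the left (+y) bay of the purifier: 0 = open (slot along the purifier's x), grows clockwise seen from above to 1.57 = home against its stop (slot along the purifier's y). All three start open (up to 0.4). Turning takes about 0.06 N m; it stays where it is left
- lock1_slot (a point): centre of the slot's floor in the lock before the right (-y) bay, x along the slot (turns with the lock), z up. The lock is a grey knob about 60 mm across; its slot is 10 mm wide, straight across, open at both ends, 18 mm deep, so the knob's top face is 18 mm above this point and 114 mm above the table
- lock2_slot (a point): centre of the slot's floor in the lock before the middle bay, x along the slot (turns with the lock), z up. The lock is a grey knob about 60 mm across; its slot is 10 mm wide, straight across, open at both ends, 18 mm deep, so the knob's top face is 18 mm above this point and 114 mm above the table
- lock3_slot (a point): centre of the slot's floor in the lock before the left (+y) bay, x along the slot (turns with the lock), z up. The lock is a grey knob about 60 mm across; its slot is 10 mm wide, straight across, open at both ends, 18 mm deep, so the knob's top face is 18 mm above this point and 114 mm above the table
- key_mid (a point): centre of the key's black handle, a block 50 (x) by 22 (y) by 80 mm high (z, +-40 mm about this point). The key (about 140 g) stands upright in its stand. The handle's flat underside is a shoulder, below which the blade sticks out. Fully in a lock, the shoulder rests on the knob's top face, this point being 58 mm above the slot floor
- key_tip (a point): middle of the lower end of the key's steel blade, 56 mm below the handle's centre; x along the blade. The blade sticks out 16 mm below the shoulder, 38 long (x) by 6 mm thick (y), its last 4 mm only 34 by 3 mm; in a lock's slot it has about 0.1 rad of play either way
- stand: wooden stand of the key, fixed, 90 (x) by 60 (y) by 30 mm high, origin at the centre of its underside; the key's blade sits 16 mm deep in a slot in its top along x, and lifts straight out
- remote: black remote control, 42 (x) by 130 (y) by 18 mm, lying loose on the purifier's far edge; origin at the centre of its underside; a bystander
- mug: blue mug, 80 mm across, 95 mm high, standing loose on the table beyond the stand, handle away from the robot; origin at the centre of its underside; a bystander
Not all that is in view belongs to the job. What is shaped like the part that bears key_mid but red or yellow is not meant.

How it is judged:
By the outcome, as a careful person would: the job done as asked, in the order asked, and still so for the second after the job is handed in, with the robot touching nothing.
It also fails if it takes over 40 s, if anything falls off the work surface, if the arm or the gripper's body presses on something with over 40 N, if the wrist force passes 120 N, or if a joint passes its speed limit or range.

ROBOT

A 6-joint arm with a two-finger parallel gripper is mounted at the origin on the work surface. World frame = base frame: x ahead of the robot, y to its left, z up, the work surface at z = 0. Lengths are in m, angles in rad, forces in N, time in s.
With the tool pointing down it reaches from about 0.425 to 0.95 m from the base axis. Payload 14.7 kg.
Tool frame: the origin (TCP) lies midway between the tips of the shut fingers; the grasp point (between the pads) lies 19 mm behind it; y points along the fingers, x is the direction in which the jaws open and shut, and the axes are right-handed (so a half turn about y gives the same grasp; the last joint's range is limited). The gripper opens to 85 mm and grips with 20 to 120 N. Pads are 22 mm wide; open, the fingers measure 114 mm over their backs; the gripper's body (76 mm by 85 mm) begins 54 mm behind the grasp point. The pads swing forward as they close: fully open they stand 13 mm farther back than shut.
Start: joints at [1.102, 0.48, 1.596, -0, 1.065, -0.047], TCP at [0.266, 0.593, 0.231] pointing down, gripper open.
Joint ranges: [-2.75, 2.75], [-0.82, 2.05], [0.23, 2.67], [-1.56, 4.7], [0.09, 2.69], [-2.92, 2.92]. Speed limits (rad/s): [1.89, 1.89, 2.39, 3.01, 3.01, 3.01].

INTERFACE

Orientations are given as a unit quaternion [w, x, y, z].
In Python, from workcell import robot, cams gives the robot as it stands.
- The arm moves only by the tool play_rows, never from a script. Its argument "steps" is one flat list of numbers, 6 for each row, row after row: the shift along the tool's x, y, z in mm, then the turn, a rotation vector about the tool's x, y, z in units of 10 degrees (1.0 is 10 degrees). A call has exactly 8 rows; each row shifts and turns the commanded pose from where the row before left it, along the tool's axes as they then stand; what a row does not reach is not made up. A row lasts 1/8 s, in which the tool goes at most 62.5 mm and 10.7 degrees, less where a joint would pass 70% of its speed; a pose out of reach is approached as far as the arm can. A call with a gripper value outside its range is refused whole. "gripper" is the gripper command: -1 is shut, 1 is fully open, values between are in proportion, set as the call begins (left out, the last holds). The fingers move at their own pace and stop on an object; the grip force is fixed at half the most. Time passes only in rows, so rows that do not move let the fingers close, or fill a call up. It gives the time, the measured TCP pose, the force and the opening at its end, in the units of the state.
- robot.sense(): the state, without advancing time (a new reading comes with each control period).
- cams.read_camera(name): name is "scene" or "top" or "wrist"; returns a dict with "img" (384x512x3 uint8, red, green, blue), "z_map" (384x512 float32, m along the optical axis (not along the pixel's ray), 0 where there is no reading), "fx", "fy", "cx", "cy" (pixels), "dist_coeffs" ([k1, k2, p1, p2, k3] as OpenCV has them; the pictures are not rectified), "rvec" (rotation vector, rad) and "tvec" (3), from world to camera coordinates, as OpenCV has them; the wrist camera has in their place "tool_from_camera" (4x4, takes a point from camera to tool coordinates, whose origin is the TCP and whose axes are the tool frame's). Camera axes: x right, y down, z forward; pixel columns grow to the right and rows downward; lengths in m; the calibration is good to about 2 mm. A picture is of the moment at which its call begins: read the wrist's pose just before it.
- robot.job_done(): hands the job in, once; it reports no verdict.
The state is a dict: "clock": time; "joint_positions": joint angles; "dq": joint speeds; "effort": joint torques, N m; "position": TCP position; "tool_rot": TCP orientation; "force": force on the tool from outside, world axes, zero at the start; "ft_torque": the same for the moment, N m; "width": finger opening in m.
Only numpy, scipy, OpenCV 4.12 (cv2) and the standard library are available. Lean on these libraries where they do the work, as an engineer would, in place of code of your own. Each camera call takes 0.05 s, during which the arm holds its last target.

## Working session

There is one attempt and no reset: what is moved stays moved. The work goes in short steps, Python scripts to look and compute and a tool call to move; the robot and the scene stay as the last step left them, time stands still between calls to the robot, and variables do not carry over. Pictures are saved under pics/ and viewed, and the job is handed in when it is done.

Besides the shell and the picture viewer there is one more tool, called after "Emit:" by a JSON object that holds its "api" and its "payload". play_rows: Moves the arm, as the interface text tells. Its arguments: {"type":"object","properties":{"steps":{"type":"array"},"gripper":{"type":"number"}},"required":["steps"]}

```bash
mkdir -p pics; ls; python3 - <<'E'
from workcell import robot, cams
import cv2, pickle
s=robot.sense(); print(s)
d={}
for n in ["scene","top","wrist"]:
    c=cams.read_camera(n); d[n]=c
    cv2.imwrite(f"pics/{n}0.png",c["img"][:,:,::-1])
    print(n,{k:v for k,v in c.items() if k not in("img","z_map")}, c["z_map"].min(), c["z_map"].max())
d['s']=s
pickle.dump(d,open("d0.pkl","wb"))
E
```

```text
pics
{'clock': 0.0, 'joint_positions': array([ 1.10239483e+00,  4.80852945e-01,  1.59685699e+00, -5.27534265e-05,
        1.06510849e+00, -4.66018818e-02]), 'dq': array([-0.00043648,  0.00032434,  0.00055523,  0.00200731,  0.00190204,
       -0.00047702]), 'effort': array([ 1.05865325e-03, -9.50608706e+01, -4.30169570e+01,  5.09223503e-05,
        1.26536153e-02, -1.31791666e-06]), 'position': array([0.26592462, 0.59266535, 0.23066499]), 'tool_rot': array([-0.59335398,  0.59381876,  0.3838929 , -0.38462523]), 'force': array([-0.41560401,  1.16696044, -0.1385201 ]), 'ft_torque': array([-0.01784191, -0.00796863, -0.04028644]), 'width': 0.08570484651936468}
scene {'fx': 384.24790985014715, 'fy': 384.24790985014715, 'cx': 254.72315466614984, 'cy': 195.12673855220172, 'dist_coeffs': array([0.01182945, 0.        , 0.        , 0.        , 0.        ]), 'rvec': array([ 1.008459  ,  2.55387156, -0.94184323]), 'tvec': array([ 0.41429394, -0.20196549,  1.06158082])} 0.0 3.3003736
top {'fx': 469.0105383872099, 'fy': 469.0105383872099, 'cx': 254.97984815789908, 'cy': 196.05658829196497, 'dist_coeffs': array([-0.03259015,  0.        ,  0.        ,  0.        ,  0.        ]), 'rvec': array([ 2.16257661, -2.15065593,  0.15508363]), 'tvec': array([-0.0461977 ,  0.5338881 ,  1.19652166])} 0.0 1.9987342
wrist {'fx': 308.3229283877831, 'fy': 308.3229283877831, 'cx': 258.7258436281085, 'cy': 186.21523243816733, 'dist_coeffs': array([-0.03798473,  0.        ,  0.        ,  0.        ,  0.        ]), 'tool_from_camera': array([[ 9.99999084e-01,  1.42642694e-04, -1.34588492e-03,
        -4.77503706e-04],
       [ 1.32519161e-03, -3.05246208e-01,  9.52272543e-01,
        -1.42706156e-01],
       [-2.74991546e-04, -9.52273455e-01, -3.05246117e-01,
         7.89983441e-02],
       [ 0.00000000e+00,  0.00000000e+00,  0.00000000e+00,
         1.00000000e+00]])} 0.0 1.1296915
```

View images.

View pics/scene0.png

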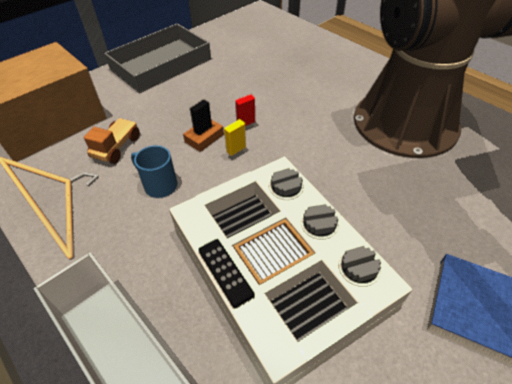

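View pics/top0.png

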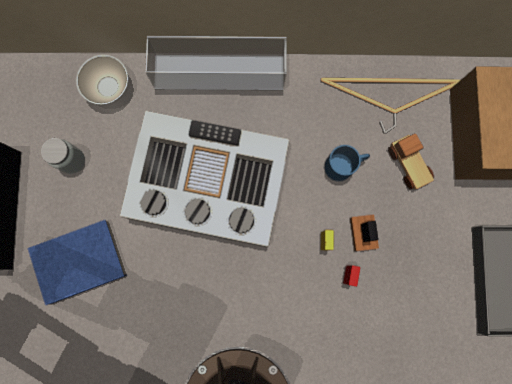

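View pics/wrist0.png

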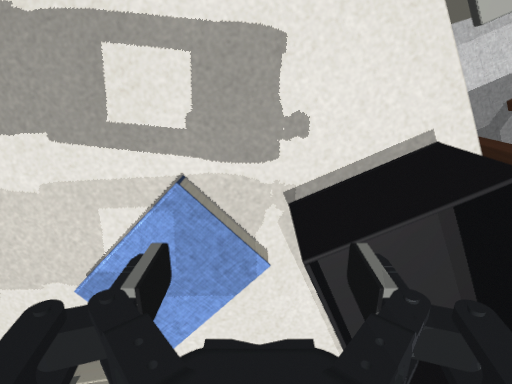

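The top view shows three candidates for the key: black at (370,231) on a wooden stand, yellow at (329,240) and red at (352,276). The black one fits, since it has the black handle and the stand. The pleated filter with a cardboard frame is in the middle bay at (207,171). That makes lock2, at (197,211), the one to turn. I'll confirm both in an enlarged crop and measure.

```bash
cat > h.py <<'E'
import numpy as np, cv2
from scipy.spatial.transform import Rotation as R
def pose(c,s=None):
    """R,t camera->world"""
    if "rvec" in c:
        M=cv2.Rodrigues(np.array(c["rvec"]))[0]; return M.T, -M.T@np.array(c["tvec"])
    T=c["tool_from_camera"]; q=s["tool_rot"]; Rt=R.from_quat([q[1],q[2],q[3],q[0]]).as_matrix()
    return Rt@T[:3,:3], Rt@T[:3,3]+s["position"]
def rays(c,uv):
    K=np.array([[c["fx"],0,c["cx"]],[0,c["fy"],c["cy"]],[0,0,1]])
    p=cv2.undistortPoints(np.array(uv,float).reshape(-1,1,2),K,np.array(c["dist_coeffs"])).reshape(-1,2)
    return np.c_[p,np.ones(len(p))]
def plane(c,uv,z,s=None):
    Rm,t=pose(c,s); d=rays(c,uv)@Rm.T
    return t+d*((z-t[2])/d[:,2])[:,None]
def cloud(c,s=None):
    h,w=c["z_map"].shape; v,u=np.mgrid[:h,:w]
    r=rays(c,np.c_[u.ravel(),v.ravel()])*c["z_map"].reshape(-1,1)
    Rm,t=pose(c,s); return (r@Rm.T+t).reshape(h,w,3)
def proj(c,P,s=None):
    Rm,t=pose(c,s); K=np.array([[c["fx"],0,c["cx"]],[0,c["fy"],c["cy"]],[0,0,1]])
    M=Rm.T; return cv2.projectPoints(np.array(P,float).reshape(-1,1,3),cv2.Rodrigues(M)[0],-M@t,K,np.array(c["dist_coeffs"]))[0].reshape(-1,2)
E
python3 - <<'E'
import pickle; from h import *
d=pickle.load(open("d0.pkl","rb")); c=d["top"]
img=c["img"][:,:,::-1]
a=cv2.resize(img[100:250,115:295],None,fx=4,fy=4,interpolation=2)
b=cv2.resize(img[205:295,310:400],None,fx=6,fy=6,interpolation=2)
cv2.imwrite("pics/top_p.png",a);cv2.imwrite("pics/top_k.png",b)
s=d["scene"]["img"][:,:,::-1]
cv2.imwrite("pics/sc_k.png",cv2.resize(s[80:180,170:270],None,fx=6,fy=6,interpolation=2))
W=cloud(c)
for uv in [(370,231),(358,215),(197,211),(180,205),(260,230),(300,300),(345,150),(207,171)]:
    print(uv,W[uv[1],uv[0]].round(3))
E
```

```text
(370, 231) [ 0.439 -0.324  0.114]
(358, 215) [ 0.489 -0.322  0.002]
(197, 211) [0.488 0.101 0.096]
(180, 205) [0.504 0.146 0.085]
(260, 230) [ 0.442 -0.056  0.085]
(300, 300) [ 0.263 -0.164 -0.   ]
(345, 150) [ 0.655 -0.279  0.055]
(207, 171) [0.593 0.08  0.075]
```

View pics/top_p.png

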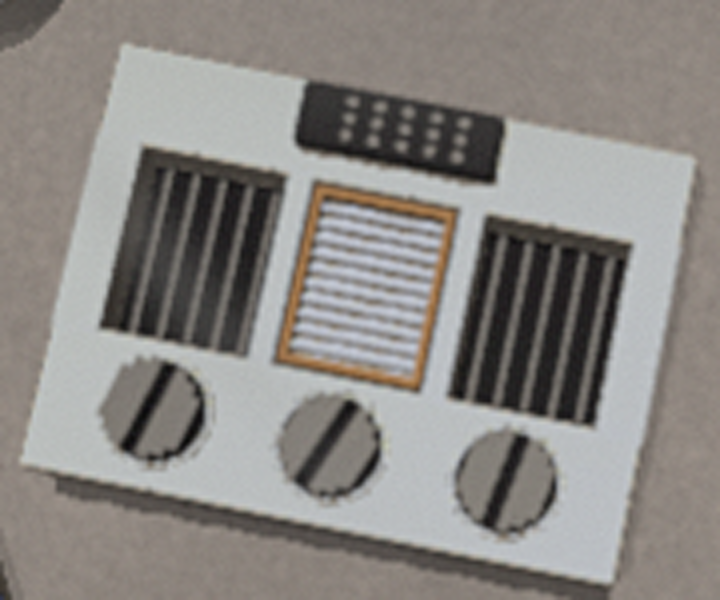

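View pics/top_k.png

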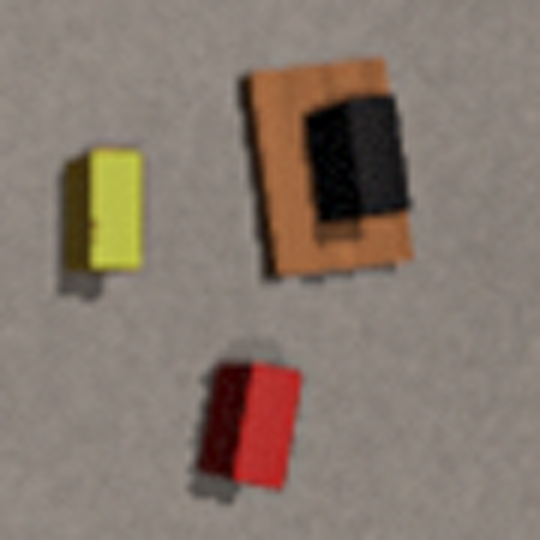

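View pics/sc_k.png

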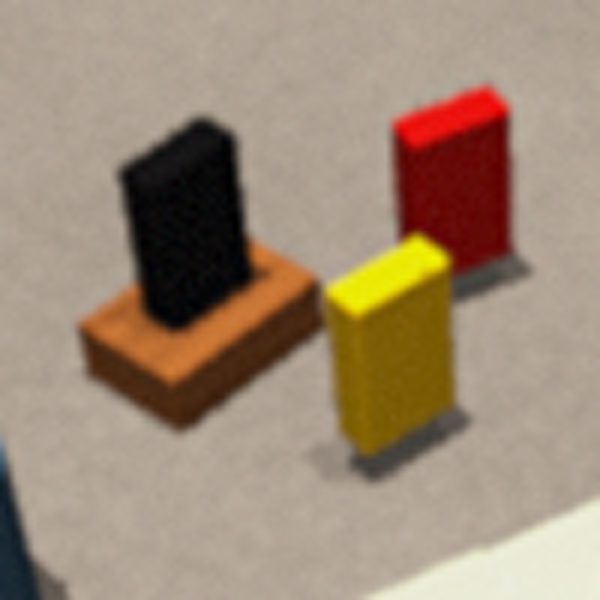

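```bash
cat >> h.py <<'E'
def rect(P):
    (cx,cy),(w,h),a=cv2.minAreaRect((P[:,:2]*1000).astype(np.float32))
    if w<h: w,h,a=h,w,a+90
    return np.array([cx,cy]),w,h,(a+90)%180-90
E
python3 - <<'E'
import pickle; from h import *
d=pickle.load(open("d0.pkl","rb"))
for n in ["top","scene"]:
    c=d[n]; W=cloud(c); g=c["img"].max(2).astype(int); hsv=cv2.cvtColor(c["img"],cv2.COLOR_RGB2HSV)
    X=W.reshape(-1,3)
    near=(abs(W[...,0]-.43)<.08)&(abs(W[...,1]+.32)<.08)
    m=near&(W[...,2]>.1)&(W[...,2]<.13)&(g<70)
    print(n,"handle",m.sum(),rect(W[m]),W[m].mean(0))
    # border pixels by plane
    v,u=np.nonzero(m); P=plane(c,np.c_[u,v],.110); print("  plane",rect(P),P.mean(0))
    m=near&(abs(W[...,2]-.03)<.006)&(hsv[...,1]>100)
    v,u=np.nonzero(m); P=plane(c,np.c_[u,v],.03); print("  stand",m.sum(),rect(P))
    # purifier top
    pm=(abs(W[...,2]-.09)<.012)&(g>170)&(W[...,0]>.3)&(W[...,0]<.9)&(abs(W[...,1]-.07)<.3)
    v,u=np.nonzero(pm);P=plane(c,np.c_[u,v],.09);print("  pur",pm.sum(),rect(P))
    k=(W[...,2]>.106)&(W[...,2]<.125)&(abs(W[...,0]-.49)<.12)&(abs(W[...,1]-.1)<.2)
    nn,l,st,ce=cv2.connectedComponentsWithStats(k.astype(np.uint8))
    for i in range(1,nn):
        if st[i,4]>30:
            v,u=np.nonzero(l==i);P=plane(c,np.c_[u,v],.114);cc,r=cv2.minEnclosingCircle((P[:,:2]*1000).astype(np.float32));print("  knob part",st[i],cc,r,rect(P))
E
```

```text
top handle 185 (array([ 441.0335083 , -331.41427612]), 47.67738723754883, 22.641061782836914, 6.765717029571533) [ 0.44096403 -0.33004409  0.10955069]
  plane (array([ 440.72787476, -329.74142456]), 47.681251525878906, 23.720903396606445, 7.925864219665527) [ 0.44093678 -0.32993308  0.11      ]
  stand 485 (array([ 417.12692261, -328.24798584]), 144.20852661132812, 78.27352905273438, -7.154090881347656)
  pur 7975 (array([560.91583252,   8.98443604]), 531.1174926757812, 275.6238098144531, 78.85250091552734)
  knob part [140 189  16  23 197] (511.9463195800781, 219.26951599121094) 29.57550621032715 (array([513.95068359, 223.70471191]), 59.07661819458008, 23.429845809936523, -24.749832153320312)
  knob part [149 192  17  24 198] (503.78961181640625, 200.20606994628906) 29.819988250732422 (array([501.22064209, 194.92747498]), 58.96828842163086, 23.31875991821289, -25.950950622558594)
  knob part [184 198  18  22 195] (490.7859191894531, 106.64901733398438) 29.78278350830078 (array([494.85333252, 113.01333618]), 59.55014419555664, 23.325551986694336, -32.58209228515625)
  knob part [192 
[... 1505 characters left out ...]
608947753906) 30.584680557250977 (array([484.25198364,  90.20031738]), 61.135047912597656, 26.827587127685547, -32.66754150390625)
  knob part [306 217  32  15 331] (497.4037780761719, 110.84124755859375) 30.72199058532715 (array([501.33349609, 116.96067047]), 61.038848876953125, 26.376121520996094, -32.70780563354492)
  knob part [342 246  34  19 390] (510.04052734375, 203.6065673828125) 30.989782333374023 (array([507.4460144 , 198.22622681]), 61.631954193115234, 25.554006576538086, -24.737472534179688)
  knob part [346 259  35  21 421] (518.7503051757812, 220.49591064453125) 31.352434158325195 (array([521.52624512, 226.38224792]), 62.445960998535156, 24.587059020996094, -25.24822235107422)
```

```bash
python3 - <<'E'
import pickle; from h import *
d=pickle.load(open("d0.pkl","rb"))
q=d['s']["tool_rot"];M=R.from_quat([q[1],q[2],q[3],q[0]]).as_matrix();print(M.round(4))
print("toolx yaw",np.degrees(np.arctan2(M[1,0],M[0,0])),"toolz yaw",np.degrees(np.arctan2(M[1,2],M[0,2])))
c=d["top"];W=cloud(c);hsv=cv2.cvtColor(c["img"],cv2.COLOR_RGB2HSV)
for nme,lo,hi in [("yellow",25,35),("red",0,4)]:
    m=(hsv[...,0]>=lo)&(hsv[...,0]<=hi)&(hsv[...,1]>180)&(W[...,2]>.04)&(W[...,2]<.2)
    print(nme,m.sum(),np.percentile(W[m],[2,50,98],axis=0).round(3))
m=(hsv[...,0]>95)&(hsv[...,0]<115)&(hsv[...,1]>90)&(W[...,2]>.03)&(W[...,1]<-.1);print("mug",np.percentile(W[m],[2,50,98],axis=0).round(3))
E
```

```text
[[ 4.094e-01 -5.000e-04 -9.124e-01]
 [ 9.124e-01 -1.100e-03  4.094e-01]
 [-1.200e-03 -1.000e+00  0.000e+00]]
toolx yaw 65.83412866111887 toolz yaw 155.8341278857102
yellow 13 [[ 0.396 -0.294  0.044]
 [ 0.567  0.599  0.072]
 [ 0.64   0.601  0.107]]
red 262 [[ 0.31  -0.299  0.042]
 [ 0.335 -0.28   0.094]
 [ 0.631  0.601  0.101]]
mug [[ 0.457 -0.33   0.033]
 [ 0.609 -0.267  0.079]
 [ 0.656 -0.23   0.098]]
```

Emit:
{"api": "play_rows", "payload": {"steps": [-33, -4, -47, 0, 0, 0, -33, -4, -47, 0, 0, 0, -33, -4, -47, 0, 0, 0, -33, -4, -47, 0, 0, 0, -33, -4, -47, 0, 0, 0, -33, -4, -47, 0, 0, 0, -33, -4, -47, 0, 0, 0, -33, -4, -47, 0, 0, 0], "gripper": 1}}

```text
clock: 1.15
position: [0.5017, 0.1965, 0.2634]
tool_rot: [-0.594, 0.594, 0.384, -0.384]
force: [2.1, 0.3, -0.7]
width: 0.0853
```

```bash
cat > plan.py <<'E'
import sys; from h import *; from workcell import robot
def Rt(s): q=s["tool_rot"]; return R.from_quat([q[1],q[2],q[3],q[0]]).as_matrix()
def go(x,y,z,yaw,n):
    """yaw = tool-x yaw deg; rotate first n rows split; prints per-row tool shift if rotated concurrently, and pure-translate"""
    s=robot.sense(); M=Rt(s); D=(np.array([x,y,z])-s["position"])*1000
    y0=np.degrees(np.arctan2(M[1,0],M[0,0])); dy=(yaw-y0+180)%360-180
    Rg=R.from_euler('z',yaw,degrees=True).as_matrix()@np.array([[1,0,0],[0,0,1],[0,-1,0]]).T
    Rg=np.c_[[np.cos(np.radians(yaw)),np.sin(np.radians(yaw)),0],[0,0,-1.],[-np.sin(np.radians(yaw)),np.cos(np.radians(yaw)),0]]
    rv=np.degrees(R.from_matrix(M.T@Rg).as_rotvec())/10
    print("t",s["clock"],"pos",s["position"].round(4),"yaw",y0.round(2),"tilt",(np.degrees(M[:,1])).round(2),"w",round(s["width"],4),"F",s["force"].round(1),"T",s["ft_torque"].round(2),"q",s["joint_positions"].round(2))
    print("total shift tool(no turn first)",(M.T@D).round(1)," turn10",rv.round(3), " shift after turn",(Rg.T@D).round(1))
    # concurrent
    for i in range(n):
        Mi=M@R.from_rotvec(np.radians(rv*10)*i/n).as_matrix()
        print((Mi.T@D/n).round(1),(rv/n).round(2))
if __name__=="__main__": a=list(map(float,sys.argv[1:])); go(*a[:4],int(a[4]))
E
python3 plan.py .441 -.25 .26 97 8
```

```text
t 1.15 pos [0.5017 0.1965 0.2634] yaw 65.83 tilt [ 1.00e-02  0.00e+00 -5.73e+01] w 0.0853 F [ 2.1  0.3 -0.7] T [ 0.01 -0.08  0.02] q [ 0.32  0.29  1.81  0.    1.04 -0.83]
total shift tool(no turn first) [-432.2    3.4 -127.4]  turn10 [ 1.000e-03 -3.117e+00  0.000e+00]  shift after turn [-435.8    3.4  114.7]
[-54.    0.4 -15.9] [ 0.   -0.39  0.  ]
[-55.    0.4 -12.2] [ 0.   -0.39  0.  ]
[-55.7   0.4  -8.4] [ 0.   -0.39  0.  ]
[-56.1   0.4  -4.6] [ 0.   -0.39  0.  ]
[-56.3   0.4  -0.8] [ 0.   -0.39  0.  ]
[-56.2   0.4   3. ] [ 0.   -0.39  0.  ]
[-55.9   0.4   6.8] [ 0.   -0.39  0.  ]
[-55.3   0.4  10.6] [ 0.   -0.39  0.  ]
```

```bash
python3 - <<'E'
from workcell import robot, cams
import cv2, pickle
s=robot.sense(); c=cams.read_camera("wrist"); pickle.dump((s,c),open("w1.pkl","wb"))
cv2.imwrite("pics/wrist1.png",c["img"][:,:,::-1])
E
```

```text
(no output)
```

View pics/wrist1.png

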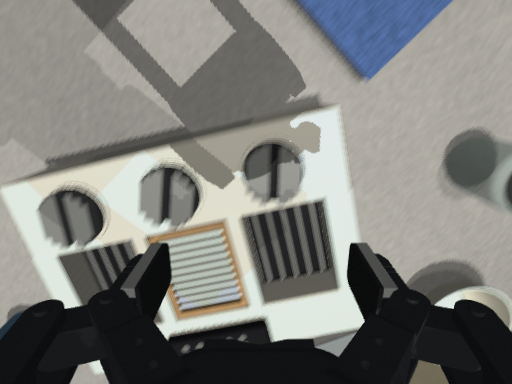

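Emit:
{"api": "play_rows", "payload": {"steps": [-54, 0, -16, 0, -0.39, 0, -55, 0, -12, 0, -0.39, 0, -56, 0, -8, 0, -0.39, 0, -56, 0, -5, 0, -0.39, 0, -56, 0, -1, 0, -0.39, 0, -56, 0, 3, 0, -0.39, 0, -56, 0, 7, 0, -0.39, 0, -55, 0, 11, 0, -0.39, 0]}}

```text
clock: 2.2
position: [0.4393, -0.2494, 0.2633]
tool_rot: [-0.468, 0.468, 0.53, -0.53]
force: [2.0, 0.3, 0.2]
width: 0.0849
```

```bash
python3 - <<'E'
from workcell import robot, cams
import cv2, pickle
s=robot.sense(); c=cams.read_camera("wrist"); pickle.dump((s,c),open("w2.pkl","wb"))
cv2.imwrite("pics/wrist2.png",c["img"][:,:,::-1])
E
python3 plan.py .441 -.33 .2 97 2
```

```text
t 2.25 pos [ 0.4388 -0.255   0.2634] yaw 97.33 tilt [ 3.00e-02 -1.60e-01 -5.73e+01] w 0.0855 F [-0.9 -6.6 -0. ] T [-0.15  0.03  0.01] q [-0.58  0.24  1.88 -0.    1.02 -2.28]
total shift tool(no turn first) [-74.4  63.6   7.4]  turn10 [ 0.001  0.033 -0.017]  shift after turn [-74.7  63.4   7. ]
[-37.2  31.8   3.7] [ 0.    0.02 -0.01]
[-37.3  31.7   3.6] [ 0.    0.02 -0.01]
```

View pics/wrist2.png

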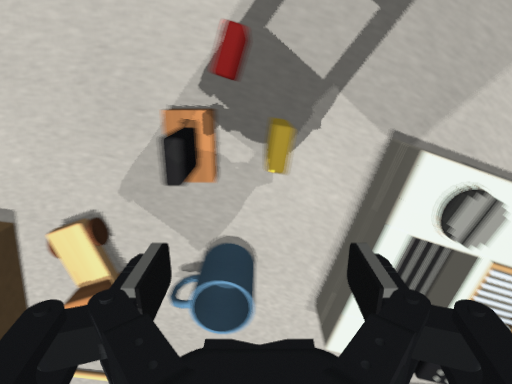

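Emit:
{"api": "play_rows", "payload": {"steps": [-25, 15, 2, 0, 0.03, 0, -25, 15, 2, 0, 0, 0, -25, 15, 2, 0, 0, 0, 0, 5, 0, 0, 0, 0, 0, 0, 0, 0, 0, 0, 0, 0, 0, 0, 0, 0, 0, 0, 0, 0, 0, 0, 0, 0, 0, 0, 0, 0]}}

```text
clock: 3.25
position: [0.443, -0.3225, 0.2137]
tool_rot: [-0.469, 0.47, 0.529, -0.529]
force: [-0.1, -0.1, 0.0]
width: 0.0852
```

```bash
python3 - <<'E'
from workcell import robot, cams
import cv2, pickle
from h import *
s=robot.sense(); c=cams.read_camera("wrist"); pickle.dump((s,c),open("w3.pkl","wb"))
cv2.imwrite("pics/wrist3.png",c["img"][:,:,::-1])
W=cloud(c,s); g=c["img"].max(2)
near=(abs(W[...,0]-.44)<.06)&(abs(W[...,1]+.33)<.06)
m=near&(W[...,2]>.1)&(W[...,2]<.125)&(g<90)
v,u=np.nonzero(m); P=plane(c,np.c_[u,v],.11,s); print(m.sum(),rect(W[m]),rect(P),W[m].mean(0), u.min(),u.max(),v.min(),v.max())
E
python3 plan.py .441 -.33 .2 97 1
```

```text
1460 (array([ 440.5201416, -332.6635437]), 49.23004150390625, 20.986894607543945, 6.7899651527404785) (array([ 439.58486938, -332.73458862]), 49.71491241455078, 20.871475219726562, 6.81335973739624) [ 0.43886874 -0.3326251   0.10969129] 235 260 152 209
t 3.3 pos [ 0.4429 -0.3226  0.2136] yaw 96.75 tilt [ 2.00e-02 -2.00e-02 -5.73e+01] w 0.085 F [-0.5  0.5  0.3] T [-0.03  0.04  0.02] q [-0.68  0.36  1.85 -0.    0.93 -2.37]
total shift tool(no turn first) [-7.1 13.6  2.8]  turn10 [ 0.002 -0.025 -0.002]  shift after turn [-7.1 13.6  2.8]
[-7.1 13.6  2.8] [ 0.   -0.02 -0.  ]
```

View pics/wrist3.png

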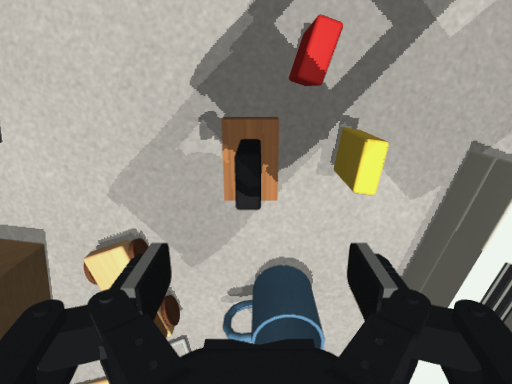

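Emit:
{"api": "play_rows", "payload": {"steps": [-9, 20, 4, 0, 0, 0, 0, 30, 0, 0, 0, 0, 0, 30, 0, 0, 0, 0, 0, 30, 0, 0, 0, 0, 0, 28, 0, 0, 0, 0, 0, 18, 0, 0, 0, 0, 0, 0, 0, 0, 0, 0, 0, 0, 0, 0, 0, 0]}}

```text
clock: 4.3
position: [0.4402, -0.3324, 0.058]
tool_rot: [-0.47, 0.47, 0.529, -0.529]
force: [1.1, -0.1, -0.1]
width: 0.0855
```

```bash
python3 - <<'E'
from workcell import robot, cams
import cv2, pickle
from h import *
s=robot.sense(); c=cams.read_camera("wrist"); pickle.dump((s,c),open("w4.pkl","wb"))
cv2.imwrite("pics/wrist4.png",c["img"][:,:,::-1])
W=cloud(c,s); g=c["img"].max(2)
near=(abs(W[...,0]-.44)<.06)&(abs(W[...,1]+.33)<.03)
m=near&(W[...,2]>.1)&(W[...,2]<.125)&(g<90)
v,u=np.nonzero(m); P=plane(c,np.c_[u,v],.11,s); print(m.sum(),rect(W[m]),rect(P), u.min(),u.max(),v.min(),v.max())
E
python3 plan.py .440 -.332 .058 97 1
```

```text
5608 (array([ 433.92022705, -333.13442993]), 36.867698669433594, 21.745832443237305, 6.616981029510498) (array([ 430.97769165, -333.58612061]), 41.12847900390625, 21.079906463623047, 6.738955974578857) 228 290 245 343
t 4.35 pos [ 0.4403 -0.3325  0.0582] yaw 96.74 tilt [ 6.00e-02 -5.00e-02 -5.73e+01] w 0.0852 F [-0.3 -0.1  0.5] T [ 0.   -0.01 -0.03] q [-0.7   0.58  1.96 -0.    0.59 -2.39]
total shift tool(no turn first) [0.6 0.2 0.3]  turn10 [ 0.005 -0.026 -0.005]  shift after turn [0.6 0.2 0.3]
[0.6 0.2 0.3] [ 0.   -0.03 -0.01]
```

View pics/wrist4.png

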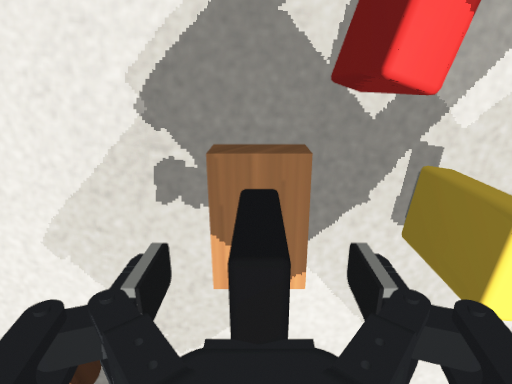

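Emit:
{"api": "play_rows", "payload": {"steps": [0, 0, 0, 0, 0, 0, 0, 0, 0, 0, 0, 0, 0, 0, 0, 0, 0, 0, 0, 0, 0, 0, 0, 0, 0, 0, 0, 0, 0, 0, 0, 0, 0, 0, 0, 0, 0, 0, 0, 0, 0, 0, 0, 0, 0, 0, 0, 0], "gripper": -1}}

```text
clock: 5.35
position: [0.4399, -0.3323, 0.0576]
tool_rot: [0.47, -0.47, -0.528, 0.528]
force: [-0.4, -0.1, 6.3]
width: 0.0214
```

Emit:
{"api": "play_rows", "payload": {"steps": [0, -6, 0, 0, 0, 0, 0, -8, 0, 0, 0, 0, 0, -12, 0, 0, 0, 0, 0, -30, 0, 0, 0, 0, 0, -45, 0, 0, 0, 0, 0, -45, 0, 0, 0, 0, 0, -40, 0, 0, 0, 0, 0, -6, 0, 0, 0, 0]}}

```text
clock: 6.35
position: [0.4409, -0.333, 0.2529]
tool_rot: [-0.468, 0.472, 0.529, -0.528]
force: [0.6, 0.2, -1.7]
width: 0.0211
```

```bash
python3 - <<'E'
import pickle; from h import *
s,c=pickle.load(open("w1.pkl","rb"))
W=cloud(c,s)
k=(W[...,2]>.106)&(W[...,2]<.125)&(abs(W[...,0]-.49)<.12)&(abs(W[...,1]-.1)<.2)
nn,l,st,ce=cv2.connectedComponentsWithStats(k.astype(np.uint8))
for i in range(1,nn):
    if st[i,4]>60:
        P=W[l==i];print(st[i],rect(P))
E
python3 plan.py .53 .07 .25 58.5 12
```

```text
[ 249  141   23   61 1120] (array([502.49438477, 196.42230225]), 59.87118911743164, 21.537960052490234, -24.345664978027344)
[ 280  142   25   61 1170] (array([516.0993042, 224.9493866]), 60.52375793457031, 22.20315170288086, -25.178688049316406)
[ 141  165   27   59 1192] (array([479.03250122,  87.85072327]), 60.394920349121094, 22.981414794921875, -32.55485916137695)
[ 172  168   25   58 1114] (array([496.3399353 , 113.89673615]), 61.407630920410156, 22.418704986572266, -32.84140396118164)
[  38  191   35   55 1164] (array([459.78488159, -23.76987076]), 60.200523376464844, 24.217580795288086, -22.54920196533203)
[  64  190   35   56 1169] (array([471.85324097,   6.07302856]), 60.3038215637207, 23.59434700012207, -21.31212615966797)
t 6.35 pos [ 0.4409 -0.333   0.2529] yaw 96.73 tilt [  0.23  -0.2  -57.29] w 0.0211 F [ 0.6  0.2 -1.7] T [-0.04 -0.04  0.03] q [-0.7   0.32  1.8  -0.    1.02 -2.39]
total shift tool(no turn first) [ 389.8    1.9 -135.8]  turn10 [ 0.027  3.824 -0.014]  shift after turn [390.2   2.9 134.6]
[ 32.5   0.2 -11.3] [ 0.    0.32 -0.  ]
[33.1  0.2 -9.5] [ 0.    0.32 -0.  ]
[33.5  0.2 -7.6] [ 0.    0.32 -0.  ]
[33.9  0.2 -5.8] [ 0.    0.32 -0.  ]
[34.2  0.2 -3.9] [ 0.    0.32 -0.  ]
[34.3  0.2 -2. ] [ 0.    0.32 -0.  ]
[34.4  0.2 -0.1] [ 0.    0.32 -0.  ]
[34.3  0.2  1.9] [ 0.    0.32 -0.  ]
[34.2  0.2  3.8] [ 0.    0.32 -0.  ]
[33.9  0.2  5.7] [ 0.    0.32 -0.  ]
[33.6  0.2  7.5] [ 0.    0.32 -0.  ]
[33.1  0.2  9.4] [ 0.    0.32 -0.  ]
```

Emit:
{"api": "play_rows", "payload": {"steps": [48, 0, -17, 0, 0.48, 0, 50, 0, -13, 0, 0.48, 0, 51, 0, -9, 0, 0.48, 0, 51, 0, -4, 0, 0.48, 0, 51, 0, 0, 0, 0.48, 0, 51, 0, 4, 0, 0.48, 0, 51, 0, 9, 0, 0.48, 0, 50, 0, 13, 0, 0.48, 0]}}

```text
clock: 7.35
position: [0.5285, 0.0709, 0.249]
tool_rot: [0.618, -0.618, -0.344, 0.344]
force: [0.6, -0.1, -2.4]
width: 0.0211
```

```bash
python3 plan.py .535 .072 .25 57.5 2
```

```text
t 7.35 pos [0.5285 0.0709 0.249 ] yaw 58.18 tilt [-4.00e-02 -1.00e-02 -5.73e+01] w 0.0211 F [ 0.6 -0.1 -2.4] T [ 0.   -0.01  0.02] q [ 0.08  0.3   1.84 -0.    1.   -0.94]
total shift tool(no turn first) [ 4.3 -1.  -4.9]  turn10 [-0.003  0.068 -0.003]  shift after turn [ 4.4 -1.  -4.8]
[ 2.2 -0.5 -2.5] [-0.    0.03 -0.  ]
[ 2.2 -0.5 -2.4] [-0.    0.03 -0.  ]
```

Emit:
{"api": "play_rows", "payload": {"steps": [4, 15, -5, 0, 0.06, 0, 0, 20, 0, 0, 0, 0, 0, 14, 0, 0, 0, 0, 0, 0, 0, 0, 0, 0, 0, 0, 0, 0, 0, 0, 0, 0, 0, 0, 0, 0, 0, 0, 0, 0, 0, 0, 0, 0, 0, 0, 0, 0]}}

```text
clock: 8.35
position: [0.5353, 0.07, 0.2005]
tool_rot: [-0.619, 0.619, 0.342, -0.341]
force: [0.5, 0.4, -0.8]
width: 0.0215
```

```bash
python3 - <<'E'
from workcell import robot, cams
import cv2, pickle
from h import *
s=robot.sense(); c=cams.read_camera("wrist"); pickle.dump((s,c),open("w5.pkl","wb"))
t=cams.read_camera("top"); sc=cams.read_camera("scene"); pickle.dump((t,sc),open("ts5.pkl","wb"))
cv2.imwrite("pics/wrist5.png",c["img"][:,:,::-1]);cv2.imwrite("pics/scene5.png",sc["img"][:,:,::-1])
W=cloud(c,s)
k=(W[...,2]>.106)&(W[...,2]<.125)&(abs(W[...,0]-.49)<.12)&(abs(W[...,1]-.1)<.2)
nn,l,st,ce=cv2.connectedComponentsWithStats(k.astype(np.uint8))
for i in range(1,nn):
    if st[i,4]>60:
        v,u=np.nonzero(l==i);P=plane(c,np.c_[u,v],.114,s);print(st[i],rect(W[l==i]),rect(P), W[l==i][:,2].mean())
E
python3 plan.py .487 .1004 .2 57.5 1
```

```text
[ 411   13   39   92 2779] (array([516.11791992, 225.0459137 ]), 60.06279754638672, 23.876745223999023, -25.278656005859375) (array([515.24932861, 223.47633362]), 59.99757385253906, 26.695083618164062, -24.52740478515625) 0.11327078681229737
[ 368   16   36   92 2681] (array([502.53353882, 196.23876953]), 60.420013427734375, 23.533924102783203, -24.70374298095703) (array([501.93988037, 194.92514038]), 60.44337463378906, 25.08523941040039, -24.889480590820312) 0.11350515143578273
[ 223   76   32   84 2075] (array([478.83636475,  87.3453598 ]), 60.144554138183594, 22.095661163330078, -32.52350616455078) (array([478.92950439,  87.34731293]), 59.765716552734375, 22.20888328552246, -32.53178787231445) 0.11408230987776809
[ 267   76   32   84 2119] (array([496.20593262, 114.26502991]), 60.15767288208008, 22.069780349731445, -32.66000747680664) (array([496.03347778, 114.2749176 ]), 59.79821014404297, 22.25147819519043, -32.714717864990234) 0.11406776832153219
[ 120  130   49   78 2114] (array([471.55444336,   6.2089138 ]), 60.63676834106445, 23.474035263061523, -19.997215270996094) (array([472.12438965,   7.6381588 ]), 60.84272766113281, 25.618927001953125, -20.88837432861328) 0.11357928716263296
[  86  134   50   77 2120] (array([460.01745605, -23.78869247]), 60.41530990600586, 23.818443298339844, -21.67792510986328) (array([460.67663574, -22.00612259]), 60.90480041503906, 26.675153732299805, -21.26892852783203) 0.1135050341009826
t 8.5 pos [0.5353 0.07   0.2004] yaw 57.74 tilt [ 1.00e-02  0.00e+00 -5.73e+01] w 0.0211 F [-0.5 -0.4 -1.2] T [-0.04  0.01  0.02] q [ 0.07  0.36  1.88 -0.    0.9  -0.93]
total shift tool(no turn first) [-0.1  0.4 57.1]  turn10 [0.001 0.024 0.001]  shift after turn [-0.3  0.4 57.1]
[-0.1  0.4 57.1] [0.   0.02 0.  ]
```

View pics/wrist5.png

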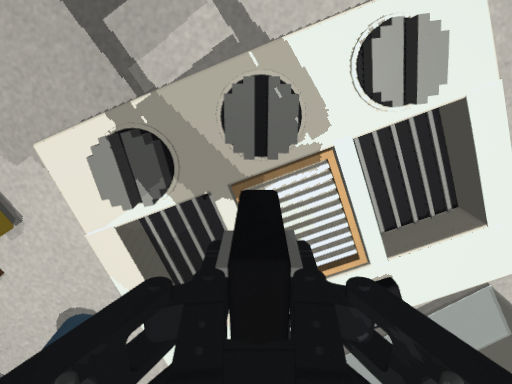

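View pics/scene5.png

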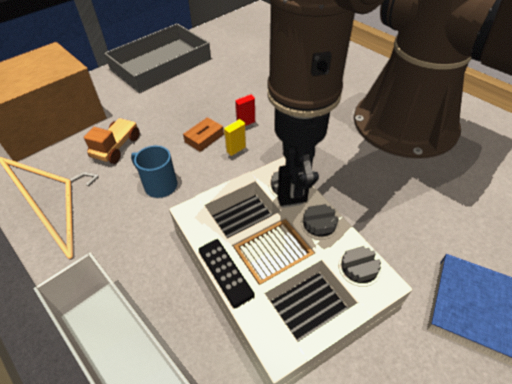

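```bash
python3 - <<'E'
import pickle; from h import *
s,c=pickle.load(open("w5.pkl","rb"))
W=cloud(c,s); q=s["tool_rot"];M=R.from_quat([q[1],q[2],q[3],q[0]]).as_matrix()
T=(W-s["position"])@M*1000
for v in (188,192,196,200,210,220,230):
    r=T[v,235:295]; g=c["img"][v,235:295].max(1); k=(r[:,1]<20)&(c["z_map"][v,235:295]>0)&(g<80)
    if k.any(): print(v,k.sum(),235+np.nonzero(k)[0][[0,-1]],r[k][0].round(1),r[k][-1].round(1),np.median(r[k],axis=0).round(1))
E
```

```text
192 11 [244 271] [-9.  19.8 23.4] [ 6.  19.1 23.7] [-2.9 19.7 23.5]
196 38 [240 277] [-11.   16.2  22.3] [ 9.3 17.4 21.9] [-0.9 13.6 23.3]
200 40 [239 278] [-11.3  11.3  21.8] [ 9.5 12.4 21.4] [-0.9  7.3 23.3]
210 42 [238 280] [-10.7  -5.   22.7] [ 9.7 -1.5 21.3] [-0.9 -6.3 23.3]
220 46 [236 282] [-10.9 -16.4  22.6] [  9.9 -13.2  21.2] [ -0.4 -17.7  23.2]
230 48 [235 283] [-10.6 -26.1  22.4] [  9.5 -25.   21.9] [ -0.4 -27.8  23.2]
```

Emit:
{"api": "play_rows", "payload": {"steps": [0, 0, 20, 0, 0.03, 0, 1, 0, 25, 0, 0, 0, 0, 0, 13, 0, 0, 0, 0, 15, 0, 0, 0, 0, 0, 15, 0, 0, 0, 0, 0, 0, 0, 0, 0, 0, 0, 0, 0, 0, 0, 0, 0, 0, 0, 0, 0, 0]}}

```text
clock: 9.5
position: [0.4872, 0.1018, 0.1705]
tool_rot: [-0.62, 0.62, 0.34, -0.34]
force: [-0.9, 0.7, -1.6]
width: 0.0211
```

```bash
python3 - <<'E'
from workcell import robot, cams
import cv2, pickle
from h import *
s=robot.sense(); c=cams.read_camera("wrist"); pickle.dump((s,c),open("w6.pkl","wb"))
sc=cams.read_camera("scene")
a=cv2.resize(c["img"][120:330,150:370,::-1],None,fx=2.7,fy=2.7,interpolation=2);cv2.imwrite("pics/wrist6.png",a)
cv2.imwrite("pics/scene6.png",cv2.resize(sc["img"][130:280,230:400,::-1],None,fx=4,fy=4,interpolation=2))
E
python3 plan.py .4875 .1008 .17 57.4 1
```

```text
t 9.6 pos [0.4871 0.1019 0.1706] yaw 57.42 tilt [ 3.00e-02  0.00e+00 -5.73e+01] w 0.0216 F [-0.8  0.3 -1.7] T [-0.    0.02  0.  ] q [ 0.15  0.35  2.   -0.    0.79 -0.86]
total shift tool(no turn first) [-0.7  0.6 -0.9]  turn10 [0.003 0.002 0.002]  shift after turn [-0.7  0.6 -0.9]
[-0.7  0.6 -0.9] [0. 0. 0.]
```

View pics/wrist6.png

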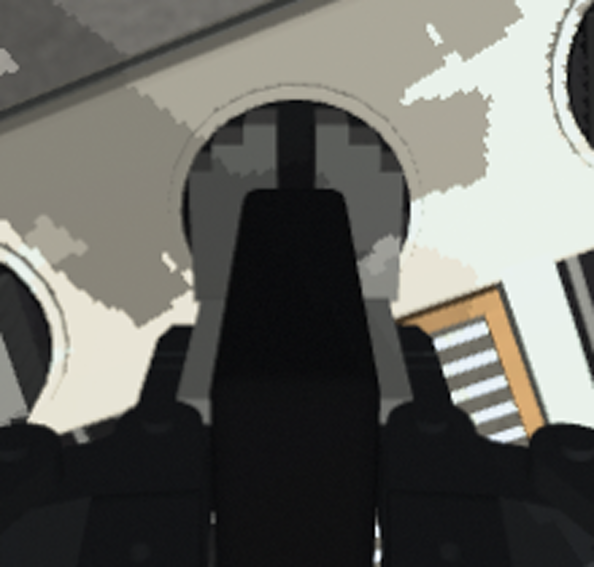

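View pics/scene6.png

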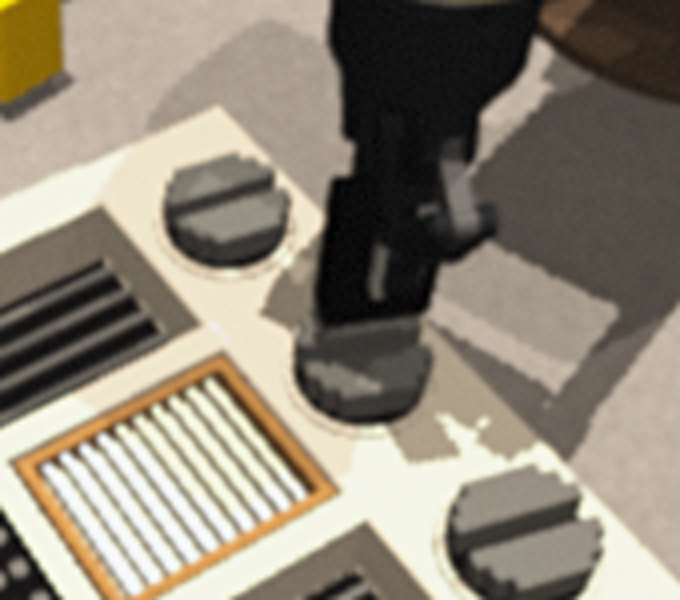

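Emit:
{"api": "play_rows", "payload": {"steps": [0, 5, 0, 0, 0, 0, 0, 5, 0, 0, 0, 0, 0, 5, 0, 0, 0, 0, 0, 5, 0, 0, 0, 0, 0, 4, 0, 0, 0, 0, 0, 3, 0, 0, 0, 0, 0, 1, 0, 0, 0, 0, 0, 0, 0, 0, 0, 0]}}

```text
clock: 10.6
position: [0.4869, 0.102, 0.1423]
tool_rot: [-0.62, 0.62, 0.34, -0.34]
force: [0.4, -0.0, -1.7]
width: 0.0213
```

```bash
python3 plan.py .4875 .1008 .142 57.4 1
```

```text
t 10.6 pos [0.4869 0.102  0.1423] yaw 57.43 tilt [  0.    0.  -57.3] w 0.0213 F [ 0.4 -0.  -1.7] T [-0.05 -0.02 -0.03] q [ 0.15  0.39  2.03 -0.    0.72 -0.86]
total shift tool(no turn first) [-0.6  0.3 -1.2]  turn10 [0.    0.003 0.   ]  shift after turn [-0.6  0.3 -1.2]
[-0.6  0.3 -1.2] [0. 0. 0.]
```

Emit:
{"api": "play_rows", "payload": {"steps": [0, 0.5, 0, 0, 0.6, 0, 0, 0, 0, 0, 0.8, 0, 0, 0, 0, 0, 0.8, 0, 0, 0, 0, 0, 0.8, 0, 0, 0, 0, 0, 0.8, 0, 0, 0, 0, 0, 0.8, 0, 0, 0, 0, 0, 0.8, 0, 0, 0, 0, 0, 0.6, 0]}}

```text
clock: 11.6
position: [0.4883, 0.1024, 0.1423]
tool_rot: [0.707, -0.707, 0.016, -0.018]
force: [4.3, 2.5, -2.4]
width: 0.0211
```

```bash
python3 plan.py .4875 .1008 .142 -18 1
```

```text
t 11.6 pos [0.4883 0.1024 0.1423] yaw -2.8 tilt [ 1.60e-01  4.00e-02 -5.73e+01] w 0.0211 F [ 4.3  2.5 -2.4] T [ 0.65 -1.01  0.07] q [0.15 0.39 2.03 0.   0.72 0.19]
total shift tool(no turn first) [-0.7  0.3 -1.6]  turn10 [-0.007  1.52   0.015]  shift after turn [-0.2  0.3 -1.8]
[-0.7  0.3 -1.6] [-0.01  1.52  0.02]
```

Emit:
{"api": "play_rows", "payload": {"steps": [-0.5, 0, 0, 0, 0.4, 0, 0, 0, 0, 0, 0.4, 0, 0, 0, 0, 0, 0.3, 0, 0, 0, 0, 0, 0.2, 0, 0, 0, 0, 0, 0.2, 0, 0, 0, 0, 0, 0, 0, 0, 0, 0, 0, 0, 0, 0, 0, 0, 0, 0, 0]}}

```text
clock: 12.6
position: [0.4884, 0.1021, 0.1425]
tool_rot: [0.699, -0.699, 0.107, -0.109]
force: [7.9, -1.1, -2.3]
width: 0.0213
```

```bash
python3 plan.py .4875 .1008 .142 -18 1
```

```text
t 12.6 pos [0.4884 0.1021 0.1425] yaw -17.55 tilt [ 2.30e-01  2.00e-02 -5.73e+01] w 0.0213 F [ 7.9 -1.1 -2.3] T [-0.12 -1.74  0.16] q [ 0.15  0.39  2.03 -0.    0.72  0.45]
total shift tool(no turn first) [-0.5  0.5 -1.5]  turn10 [-0.008  0.045  0.021]  shift after turn [-0.4  0.5 -1.5]
[-0.5  0.5 -1.5] [-0.01  0.04  0.02]
```

Emit:
{"api": "play_rows", "payload": {"steps": [0.5, 0, 0, 0, 0.2, 0, 0.5, 0, 0, 0, 0.2, 0, 0, 0, 0, 0, 0.2, 0, 0, 0, 0, 0, 0, 0, 0, 0, 0, 0, 0, 0, 0, 0, 0, 0, 0, 0, 0, 0, 0, 0, 0, 0, 0, 0, 0, 0, 0, 0]}}

```text
clock: 13.6
position: [0.4887, 0.1017, 0.1424]
tool_rot: [0.692, -0.692, 0.143, -0.145]
force: [4.5, -0.1, 0.6]
width: 0.0214
```

```bash
python3 plan.py .4875 .1008 .142 -18 1
python3 - <<'E'
from workcell import robot, cams
import cv2, pickle
from h import *
s=robot.sense(); c=cams.read_camera("wrist"); pickle.dump((s,c),open("w7.pkl","wb"))
sc=cams.read_camera("scene")
a=cv2.resize(c["img"][100:310,150:370,::-1],None,fx=2.7,fy=2.7,interpolation=2);cv2.imwrite("pics/wrist7.png",a)
cv2.imwrite("pics/scene7.png",cv2.resize(sc["img"][130:280,230:400,::-1],None,fx=4,fy=4,interpolation=2))
E
```

```text
t 13.6 pos [0.4887 0.1017 0.1424] yaw -23.45 tilt [ 1.60e-01 -1.00e-02 -5.73e+01] w 0.0214 F [ 4.5 -0.1  0.6] T [-0.07 -1.18  1.54] q [ 0.14  0.39  2.03 -0.    0.72  0.55]
total shift tool(no turn first) [-0.7  0.4 -1.3]  turn10 [-0.005 -0.545  0.015]  shift after turn [-0.8  0.4 -1.2]
[-0.7  0.4 -1.3] [-0.   -0.54  0.02]
```

View pics/wrist7.png

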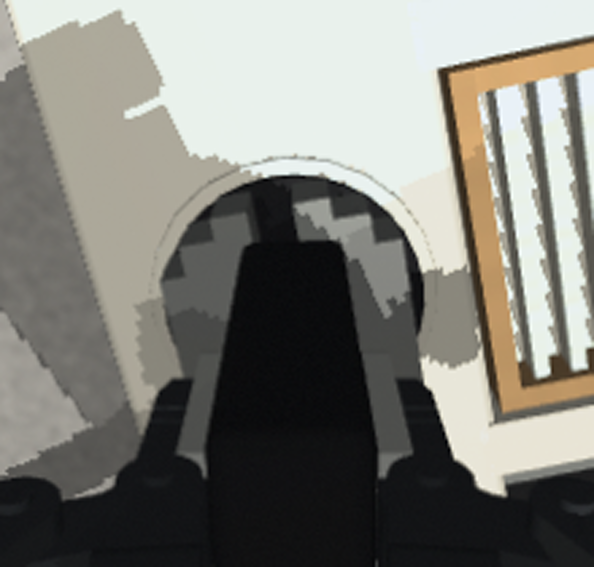

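View pics/scene7.png

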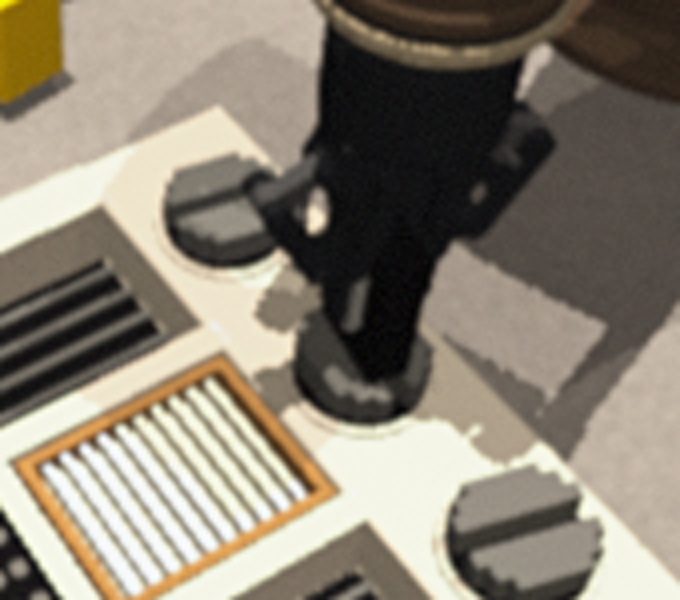

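Emit:
{"api": "play_rows", "payload": {"steps": [0, 0, 0, 0, -0.3, 0, 0, 0, 0, 0, -0.3, 0, 0, 0, 0, 0, -0.1, 0, 0, 0, 0, 0, 0, 0, 0, 0, 0, 0, 0, 0, 0, 0, 0, 0, 0, 0, 0, 0, 0, 0, 0, 0, 0, 0, 0, 0, 0, 0]}}

```text
clock: 14.7
position: [0.488, 0.1018, 0.1421]
tool_rot: [0.7, -0.7, 0.102, -0.103]
force: [5.3, 0.9, 2.1]
width: 0.0216
```

```bash
python3 plan.py .4875 .1008 .142 -18 1
```

```text
t 14.7 pos [0.488  0.1018 0.1421] yaw -16.62 tilt [ 8.00e-02  1.00e-02 -5.73e+01] w 0.0216 F [5.3 0.9 2.1] T [ 0.18 -1.04  0.02] q [0.14 0.39 2.03 0.   0.72 0.43]
total shift tool(no turn first) [-0.2  0.1 -1.1]  turn10 [-0.004  0.138  0.007]  shift after turn [-0.2  0.1 -1.1]
[-0.2  0.1 -1.1] [-0.    0.14  0.01]
```

Emit:
{"api": "play_rows", "payload": {"steps": [0.5, 0, 0, 0, 0, 0, 0.5, 0, 0, 0, 0, 0, 0, 0, 0, 0, 0, 0, 0, 0, 0, 0, 0, 0, 0, 0, 0, 0, 0, 0, 0, 0, 0, 0, 0, 0, 0, 0, 0, 0, 0, 0, 0, 0, 0, 0, 0, 0]}}

```text
clock: 15.7
position: [0.4881, 0.1014, 0.1418]
tool_rot: [-0.7, 0.7, -0.102, 0.102]
force: [2.5, 0.3, -1.5]
width: 0.0214
```

```bash
python3 plan.py .4875 .1008 .142 -18 1
```

```text
t 15.7 pos [0.4881 0.1014 0.1418] yaw -16.57 tilt [-1.00e-02 -0.00e+00 -5.73e+01] w 0.0214 F [ 2.5  0.3 -1.5] T [ 0.08 -0.44  0.01] q [ 0.14  0.39  2.03 -0.    0.72  0.43]
total shift tool(no turn first) [-0.4 -0.2 -0.7]  turn10 [ 0.001  0.143 -0.001]  shift after turn [-0.4 -0.2 -0.7]
[-0.4 -0.2 -0.7] [ 0.    0.14 -0.  ]
```

Force has dropped, so I'll open the gripper.

Emit:
{"api": "play_rows", "payload": {"steps": [0, 0, 0, 0, 0, 0, 0, 0, 0, 0, 0, 0, 0, 0, 0, 0, 0, 0, 0, 0, 0, 0, 0, 0, 0, 0, 0, 0, 0, 0, 0, 0, 0, 0, 0, 0, 0, 0, 0, 0, 0, 0, 0, 0, 0, 0, 0, 0], "gripper": 1}}

```text
clock: 16.7
position: [0.4882, 0.1014, 0.1418]
tool_rot: [0.7, -0.7, 0.102, -0.102]
force: [0.2, -0.5, -0.4]
width: 0.0856
```

Emit:
{"api": "play_rows", "payload": {"steps": [0, -10, 0, 0, 0, 0, 0, -20, 0, 0, 0, 0, 0, -25, 0, 0, 0, 0, 0, -25, 0, 0, 0, 0, 0, -20, -25, 0, 0, 0, 0, -10, -30, 0, 0, 0, 0, 0, 0, 0, 0, 0, 0, 0, 0, 0, 0, 0]}}

```text
clock: 17.7
position: [0.4727, 0.0488, 0.2522]
tool_rot: [0.7, -0.7, 0.102, -0.102]
force: [-0.6, 0.2, -0.3]
width: 0.0852
```

```bash
python3 - <<'E'
from workcell import robot, cams
import cv2, pickle
from h import *
s=robot.sense(); c=cams.read_camera("wrist"); pickle.dump((s,c),open("w8.pkl","wb"))
t=cams.read_camera("top"); sc=cams.read_camera("scene")
print(s["clock"],s["position"],s["width"])
cv2.imwrite("pics/wrist8.png",cv2.resize(c["img"][0:260,130:400,::-1],None,fx=2.3,fy=2.3,interpolation=2))
cv2.imwrite("pics/scene8.png",sc["img"][:,:,::-1])
W=cloud(c,s);g=c["img"].max(2)
m=(W[...,2]>.185)&(W[...,2]<.206)&(abs(W[...,0]-.488)<.05)&(abs(W[...,1]-.1)<.05)&(g<90)
v,u=np.nonzero(m);print("handle top",m.sum(),W[m][:,2].mean(),rect(W[m]),rect(plane(c,np.c_[u,v],.194,s)))
k=(W[...,2]>.106)&(W[...,2]<.12)&(abs(W[...,0]-.49)<.12)&(abs(W[...,1]-.1)<.2)
nn,l,st,ce=cv2.connectedComponentsWithStats(k.astype(np.uint8))
for i in range(1,nn):
    if st[i,4]>60: print(st[i],rect(W[l==i]))
m=(W[...,2]>.106)&(W[...,2]<.12)&(np.hypot(W[...,0]-.4875,W[...,1]-.1008)<.036)
print(cv2.minEnclosingCircle((W[m][:,:2]*1000).astype(np.float32)))
E
```

```text
17.7 [0.47272354 0.0488294  0.25215943] 0.08516364511277384
handle top 2526 0.1939071124169025 (array([486.72821045,  99.67810059]), 48.4597053527832, 21.978662490844727, 74.02800750732422) (array([486.78030396,  99.77824402]), 48.24126052856445, 21.66037368774414, 73.93594360351562)
[216   0  58  16 624] (array([500.7869873 , 188.47666931]), 47.28141403198242, 10.503949165344238, -18.738479614257812)
[262  79  29  63 772] (array([506.40228271, 100.86144257]), 56.539100646972656, 20.1468563079834, 88.98358154296875)
[227  81  24  65 709] (array([468.04400635, 109.2326355 ]), 56.652889251708984, 18.91509437561035, 63.37476348876953)
[ 240  200   61   27 1224] (array([471.30111694,   5.85123062]), 59.94330978393555, 22.979862213134766, -21.51825714111328)
[ 239  228   60   27 1166] (array([459.80758667, -23.88804054]), 60.05881118774414, 23.10623550415039, -21.2720947265625)
((486.919189453125, 101.24690246582031), 32.52457809448242)
```

View pics/wrist8.png

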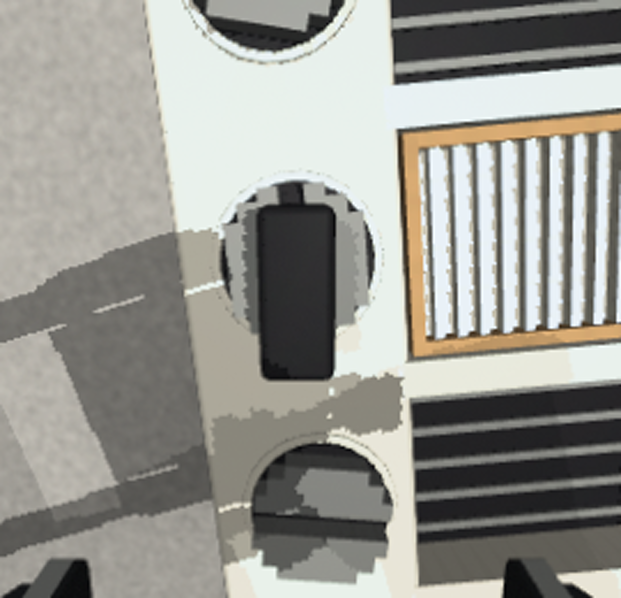

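View pics/scene8.png

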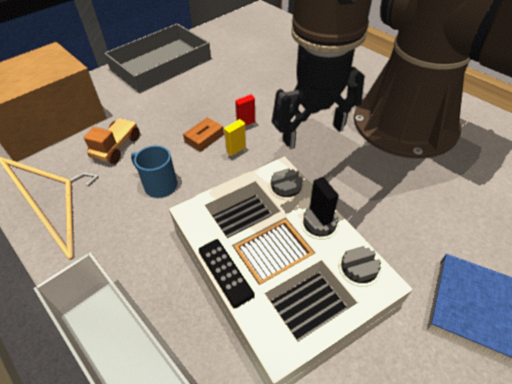

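```bash
python3 - <<'E'
import pickle; from h import *
from workcell import cams
s,c=pickle.load(open("w8.pkl","rb")); W=cloud(c,s); g=c["img"].max(2)
L=np.array([.4875,.1008]); r=np.hypot(W[...,0]-L[0],W[...,1]-L[1])
m=(r<.0295)&(r>.015)&(W[...,2]>.092)&(W[...,2]<.101)
P=(W[m][:,:2]-L)*1000; print("slot floor",m.sum(),P.mean(0),np.degrees(np.arctan2(*P.mean(0)[::-1])))
# angle of purifier from filter frame (orange)
h=cv2.cvtColor(c["img"],cv2.COLOR_RGB2HSV)
m=(h[...,0]>8)&(h[...,0]<22)&(h[...,1]>110)&(W[...,2]>.08)&(W[...,2]<.095); print("filter",rect(W[m]))
# slot ends from gray knob edges: angles of top-face gap at radius 24-28
m=(r<.0285)&(r>.022)&(W[...,2]>.110)&(W[...,2]<.118)
a=np.sort(np.degrees(np.arctan2(W[m][:,1]-L[1],W[m][:,0]-L[0]))); d=np.diff(a); i=np.argsort(d)[-3:]; print([(a[j].round(1),a[j+1].round(1)) for j in i])
t=cams.read_camera("top"); cv2.imwrite("pics/top8.png",cv2.resize(t["img"][100:250,115:295,::-1],None,fx=4,fy=4,interpolation=2))
E
```

```text
slot floor 99 [ 6.72308775 21.97718772] 72.99049426449768
filter (array([590.43988037,  80.53166199]), 116.8011703491211, 92.09708404541016, -11.115867614746094)
[(np.float64(163.1), np.float64(164.8)), (np.float64(68.0), np.float64(89.6)), (np.float64(-141.9), np.float64(-72.7))]
```

View pics/top8.png

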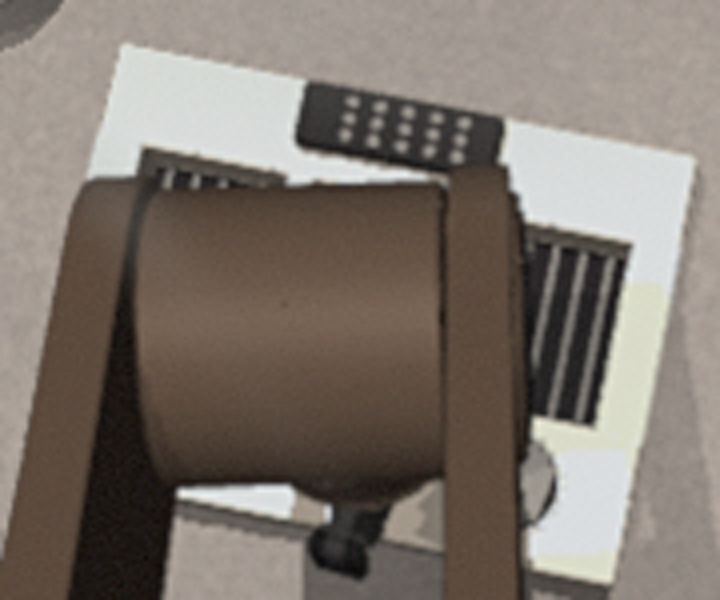

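Top-face gap centre is at 78.8°, against 78.9° for home (filter yaw −11.1° + 90°). The key is seated, with its top at 0.194 m, and it is within about 1.4 mm of the lock centre. Locks 1 and 3, the remote and the mug haven't moved.

```bash
python3 -c "
from workcell import robot
print(robot.job_done(), robot.sense()['clock'])"
```

```text
the job is handed in; nothing more can be done
the job is handed in; nothing more can be done
```

I took the black key from its stand and put its blade in lock2, the lock in front of the middle bay, which is the one that still holds its filter. I turned it clockwise until it hit the stop, where the twisting torque rose to about 1.5 N m. I then eased it back to zero torque, let go and moved the arm clear, and handed the job in at about 18 s.

**Last checks, all from after I let go:**
- **Lock angle:** the lock2 slot measured 78.8°, against 78.9° expected for fully home. A rougher estimate from the few visible slot-floor points gave 73°. That disagrees, but those points are partly hidden by the key, so I relied on the first measurement.
- **Key position:** the key is fully seated, with its top at 0.194 m, and stands about 1.4 mm from the lock centre. Its handle is about 5° off the slot direction, which is within the blade's play.
- **Other locks:** lock1 measured the same as before. Only part of lock3 was in the last wrist view; in the scene picture it looks unturned.
- **Bystanders:** by eye in the scene picture, the remote and mug have not moved.

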